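# Tug the cover of the unit under repair, free its catch if caught, hold it open

## Task

Take the remote control off the cover of the unit and lay it flat on the thin mat, with the cover still shut. Then, before touching the slide catch, tug the cover upward by its bar handle to learn whether it is caught: one end of the catch's travel locks the cover and the other frees it, but nothing shows which, so if the cover is caught slide the catch across to its other end, and if it is free just carry on. Lift the cover about 45 degrees open and finish while still holding it up there yourself, leaving the tray, jar, tape roll and screwdriver undisturbed.

Things in the scene. Friction and masses are not known exactly. Their poses are not given: they have to be found in the camera images.
- case: The unit: a flat black case fixed to the desk, 210 (x) x 220 (y) x 66 mm high; origin at the centre of its underside, x towards the hinge side (away from the robot), y to the left. Its top is a flush surface 66 mm up: a 42 mm deep front ledge (x -105 to -63 mm) that carries the slide catch, then the grey cover, 152 mm deep (x -63 to 89 mm) and 216 mm wide, then a narrow rear ledge with the hinge.
- cover (a joint): Opening angle of the grey cover plate (6 mm thick, about 0.4 kg), rad: 0 shut and flush, grows as its front edge (robot side) swings up, stop at 1.2 rad. It moves freely and falls shut when let go. If caught it lifts only about 0.02 rad (3 mm at the handle) and then stops hard; if free it lifts with about 2 N at the handle.
- cover_hinge (a point): Centre of the cover's hinge line, 90 mm behind the case's origin along case x and 63 mm above the desk; the hinge line is parallel to case y.
- handle (a point): Middle of the grip of the steel bar handle on the cover: a round bar 10 mm thick and 70 mm between its two end posts, parallel to case y, its axis 32 mm above the cover's upper face; on the shut cover this point lies at case x -50, y +50, z 98 mm (140 mm in front of the hinge line, 35 mm above it). The round bar can turn between the fingers. The point swings with the cover.
- catch (a joint): Position of the slide catch along case y, m: -0.010 is its right end (case -y), +0.010 its left end (case +y). It starts at the right end (within 1.5 mm). It slides stiffly (about 2 N) and stays where it is left. Inside, hidden, one of the two ends (at random) locks the cover and the other frees it; in mid-travel it locks too. Slide it only with the cover shut and not pulled upward.
- thumb (a point): Centre of the top of the catch's thumb piece: an upright grey block 12 x 12 mm, 24 mm tall, standing on the case's front ledge at case x -85 mm, y -65 mm (right end) to -45 mm (left end); the top is 90 mm above the desk. Moves with the catch.
- remote: White remote control, 160 (x) x 50 (y) x 22 mm, about 0.12 kg, loose; origin at the centre of its underside, z up through its buttons. It starts lying across the shut cover, behind the bar handle.
- mat: Thin flat mat fixed on the desk, 220 (x) x 150 (y) x 3 mm; origin at the centre of its underside. Lies to the left or the right of the unit.
- tray: Open grey parts tray with one divider, 200 x 140 x 35 mm, fixed, on the other side of the unit from the mat; origin at the centre of its underside. Bystander.
- jar: Small clear jar with cap, 48 mm across, 60 mm tall, standing in the tray; origin at the centre of its underside. Bystander.
- tape: Roll of tape lying flat on the desk, 90 mm across, 20 mm tall; origin at the centre of its underside. Bystander.
- driver: Screwdriver lying on the desk; origin under its middle, x along the shaft. Bystander.
Mind the look-alikes: they are no part of the job. There is more than one size of the remote; the one meant has the size given above.

How it is judged:
On the way, in this order (a step that is already met when the one before it is completed fails the run):
1. the remote control lies flat on the mat, let go, with the cover still shut (x of remote in the frame of mat between -0.08 and 0.08 m and y of remote in the frame of mat between -0.06 and 0.06 m and height (world z) of remote below 0.01 m and angle between remote's own z axis and vertical below 0.15 rad and contact force between the fingers and remote below 0.1 N and linear speed of remote below 0.03 m/s and value of joint cover below 0.05 rad), for 0.2 s.
2. the cover is tugged upward by the fingers, at least until its play is taken up, before the catch is moved (value of joint cover above 0.01 rad and contact force between the fingers and cover above 0.5 N and value of joint catch below -0.006 m), for 0.05 s.
3. the cover is held up at least 35 degrees open (value of joint cover above 0.61 rad and contact force between the fingers and cover above 0.5 N), for 0.2 s.
At the end, for the whole second after the job is handed in: The cover stands still between 35 and 63 degrees open (0.61 to 1.1 rad), carried by the fingers (contact force above 0.5 N) and by nothing else; the remote control lies flat (within 0.15 rad) on the mat, its centre within 80 mm by 60 mm of the mat's centre (all of step 3 and x of remote in the frame of mat between -0.08 and 0.08 m and y of remote in the frame of mat between -0.06 and 0.06 m and height (world z) of remote below 0.01 m and angle between remote's own z axis and vertical below 0.15 rad and value of joint cover below 1.1 rad and velocity of joint cover between -0.1 and 0.1 rad/s and contact force between cover and remote below 0.1 N); the arm keeps its last pose, push and grip.
It fails at once if the cover is lifted while the remote control is still on it (value of joint cover above 0.06 rad and horizontal distance between remote and case below 0.11 m and height (world z) of remote above 0.05 m).
It fails at once if the jar is disturbed (moved more than 30 mm) (distance of jar from where it was at the start of the episode above 0.03 m).
It fails at once if the tape roll is disturbed (moved more than 30 mm) (distance of tape from where it was at the start of the episode above 0.03 m).
It fails at once if the screwdriver is disturbed (moved more than 30 mm) (distance of driver from where it was at the start of the episode above 0.03 m).
It also fails if it takes over 72 s, if anything falls off the work surface, if the arm or the gripper's body presses on something with over 40 N, if the wrist force passes 120 N, or if a joint passes its speed limit or range.

## Robot

A 7-joint arm with a two-finger parallel gripper is mounted at the origin on the work surface. World frame = base frame: x ahead of the robot, y to its left, z up, the work surface at z = 0. Lengths are in m, angles in rad, forces in N, time in s.
With the tool pointing down it reaches from about 0.425 to 0.875 m from the base axis. Payload 8.4 kg.
Tool frame: the origin (TCP) lies between the finger pads; the fingertips stand manip.tips_ahead ahead of it and the grasp point (between the pads) lies 11 mm behind it (manip.tips_ahead is the distance from the TCP to the fingertips, in m); z points along the fingers, y is the line along which they close (so a half turn about z gives the same grasp; the last joint's range is limited). The gripper opens to 85 mm and grips with 20 to 120 N. Pads are 22 mm wide; open, the fingers measure 114 mm over their backs; the gripper's body (76 mm by 85 mm) begins 54 mm behind the grasp point. The pads swing forward as they close: fully open they stand 13 mm farther back than shut.
Start: joints at [-1.402, 0.333, 0.04, 1.465, -0.013, 1.343, -0.059], TCP at [0.172, 0.627, 0.239] pointing down, gripper open.
Joint ranges: [-2.58, 2.58], [-0.38, 2.09], [-1.3, 1.39], [0.25, 2.4], [-1.5, 4.64], [0.08, 2.09], [-2.65, 2.65]. Speed limits (rad/s): [2.22, 2.22, 2.79, 2.79, 3.14, 3.14, 3.14].

## Interface

Orientations are given as a 3x3 rotation matrix whose columns are the frame's x, y, z axes.
In Python, from bench import manip, cams gives the robot as it stands.
- The arm moves only by the tool servo_tool, never from a script. Its argument "commands" is a list that holds one entry, the list of rows, each a list of 6 numbers: the shift along the tool's x, y, z in shares of 60 cm (1.0 is 60 cm), then the turn, a rotation vector about the tool's x, y, z in fractions of the full range, 1 being 2 rad. A call has 1 to 8 rows; each row is the pose to reach, as a shift and turn from the pose commanded when the call began, along the tool's axes at that moment; what a row does not reach only later rows make up. A row lasts 1/8 s, in which the tool goes at most 62.5 mm and 10.7 degrees, less where a joint would pass 70% of its speed; a pose out of reach is approached as far as the arm can. A shift or turn number past 1, either way, is cut back to 1. A call with a gripper value outside its range is refused whole. "gripper" is the opening, from -1 (shut) to 1 (fully open), set as the call begins (left out, the last holds). The fingers move at their own pace and stop on an object; "squeeze" is the grip in N (left out, the last holds). Time passes only in rows, so rows that repeat a pose let the fingers close. It gives the time, the measured TCP pose, the force, the opening and the grip force at its end, in the units of the state.
- manip.observe(): the state, without advancing time (a new reading comes with each control period).
- cams.capture(name): name is "side" or "top"; returns the picture (480x640x3 uint8, blue, green, red); there is no depth.
- cams.camera_params(name): a dict with "vfov" (degrees; the focal length in pixels is half the picture's height over the tangent of half this angle, whatever the lens; pixels are square), "cx", "cy" (the principal point, pixels), "R" (3x3) and "t" (3): a world point X has camera coordinates R X + t. Camera axes: x right, y down, z forward; pixel columns grow to the right and rows downward; lengths in m; the calibration is good to about 2 mm. A picture is of the moment at which its call begins. camera_params takes no time and is no camera call.
- manip.finish_job(): hands the job in; it is judged then, once.
Trained networks look in the newest picture that a camera, given by its name, has taken for a name from the list of things; names that differ only in an ending like _2 or _b are one class to them, and where a whole thing is asked for, a point or a joint stands for the part that bears it (a point fixed in the world has none). Each returns a list of dicts, best first, with "conf" (0 to 1); they miss things now and then, are a little off and sometimes report something else, mostly with a low value. They report only what shows in the picture. A call takes as long as a camera call. They do not tell look-alikes from the thing itself.
- cams.boxes_of(camera, thing): "box" ([left, top, right, bottom] in pixels, round what is visible of it).
- cams.landmark_of(camera, thing): "uv" ([column, row] in pixels: a listed point, or the origin of a listed thing).
The state is a dict: "time_s": time; "q": joint angles; "joint_vel": joint speeds; "joint_efforts": joint torques, N m; "eef_pos": TCP position; "ee_rot": TCP orientation; "force": force on the tool from outside, world axes, zero at the start; "moment": the same for the moment, N m; "width": finger opening in m; "finger_force": force on a finger pad.
Only numpy, scipy, OpenCV 4.12 (cv2) and the standard library are available. Lean on these libraries where they do the work, as an engineer would, in place of code of your own. Each camera call takes 0.05 s, during which the arm holds its last target. There are 200 camera calls.

## Working session

There is one attempt and no reset: what is moved stays moved. The work goes in short steps, Python scripts to look and compute and a tool call to move; the robot and the scene stay as the last step left them, time stands still between calls to the robot, and variables do not carry over. Pictures are saved under pics/ and viewed, at most 10 in all, crops included, and the job is handed in when it is done.

Besides the shell and the picture viewer there is one more tool, called after ">>>" as name([rows], argument=value, ...), one row to a line, values as JSON. servo_tool: Moves the arm, as the interface text tells. Its arguments: {"type":"object","properties":{"commands":{"type":"array"},"gripper":{"type":"number"},"squeeze":{"type":"number"}},"required":["commands"]}

```bash
mkdir -p pics; cat > h.py <<'E'
import numpy as np, cv2
from bench import manip, cams
def ray(c,uv):
    p=cams.camera_params(c); f=240/np.tan(np.radians(p["vfov"])/2)
    R=np.array(p["R"]);t=np.array(p["t"])
    d=R.T@np.array([(uv[0]-p["cx"])/f,(uv[1]-p["cy"])/f,1]); return -R.T@t,d
def onz(c,uv,z):
    o,d=ray(c,uv); return o+d*(z-o[2])/d[2]
def proj(c,X):
    p=cams.camera_params(c); f=240/np.tan(np.radians(p["vfov"])/2)
    q=np.array(p["R"])@np.array(X)+np.array(p["t"]); return np.array([p["cx"]+f*q[0]/q[2],p["cy"]+f*q[1]/q[2]])
E
python3 - <<'E'
from h import *
np.set_printoptions(precision=4,suppress=True)
for c in("top","side"):
    cv2.imwrite(f"pics/{c}0.png",cams.capture(c))
Z=dict(case=0,handle=.098,thumb=.09,remote=.066,mat=0,tray=0,jar=.01,tape=0,driver=0,cover_hinge=.063)
for n,z in Z.items():
    for c in("top","side"):
        print(n,c,[(np.round(l["uv"],1),round(l["conf"],2),onz(c,l["uv"],z)[:2]) for l in cams.landmark_of(c,n)[:3]])
s=manip.observe();print(s["time_s"],s["eef_pos"],s["ee_rot"],s["width"],manip.tips_ahead)
E
```

```text
case top [(array([302. , 226.5]), 0.8, array([0.5422, 0.0167]))]
case side [(array([345.7, 248.7]), 0.98, array([0.5526, 0.0218]))]
handle top [(array([280.2, 242. ]), 0.6, array([0.4814, 0.0668]))]
handle side [(array([314.5, 216.5]), 0.78, array([0.4826, 0.0636])), (array([484. , 301.2]), 0.61, array([ 0.6456, -0.4261]))]
thumb top [(array([329.3, 243.6]), 0.57, array([ 0.4814, -0.0515]))]
thumb side [(array([330.4, 242.4]), 0.4, array([ 0.4688, -0.0588]))]
remote top [(array([443.7, 349.5]), 0.86, array([ 0.2352, -0.328 ])), (array([307.8, 203.3]), 0.84, array([0.5875, 0.0026])), (array([174.9, 335. ]), 0.82, array([0.2587, 0.3099]))]
remote side [(array([359.9, 226.9]), 0.97, array([0.5881, 0.0079])), (array([287.6, 380.8]), 0.77, array([ 0.2035, -0.418 ])), (array([367.7, 218.8]), 0.68, array([0.6272, 0.0355]))]
mat top [(array([419.1, 248.8]), 0.88, array([ 0.4891, -0.2907]))]
mat side [(array([385. , 322.4]), 0.74, array([ 0.4901, -0.2908])), (array([314.2, 218.1]), 0.41, array([0.5469, 0.2124]))]
tray top [(array([186. , 235.4]), 0.94, array([0.512 , 0.3176])), (array([192.6,
[... 207 characters left out ...]
y([0.5056, 0.0758]))]
jar side [(array([307.4, 200.5]), 0.65, array([0.5669, 0.3048]))]
tape top [(array([187.5, 160.7]), 0.96, array([0.7163, 0.3278]))]
tape side [(array([347.7, 190.4]), 0.87, array([0.7161, 0.3231]))]
driver top [(array([428.3, 158.1]), 0.81, array([ 0.74  , -0.3222]))]
driver side [(array([486.3, 302.3]), 0.75, array([ 0.7376, -0.3375]))]
cover_hinge top [(array([288.9, 184.3]), 0.6, array([0.637 , 0.0515])), (array([428.8, 155.2]), 0.34, array([ 0.724 , -0.3073]))]
cover_hinge side [(array([366.4, 216.7]), 0.57, array([0.6322, 0.0517]))]
1.1 [0.172  0.6268 0.2393] [[-0.9644  0.2646 -0.    ]
 [ 0.2646  0.9644 -0.    ]
 [ 0.     -0.     -1.    ]] 0.08548463723225018 0.008
```

View pics/top0.png

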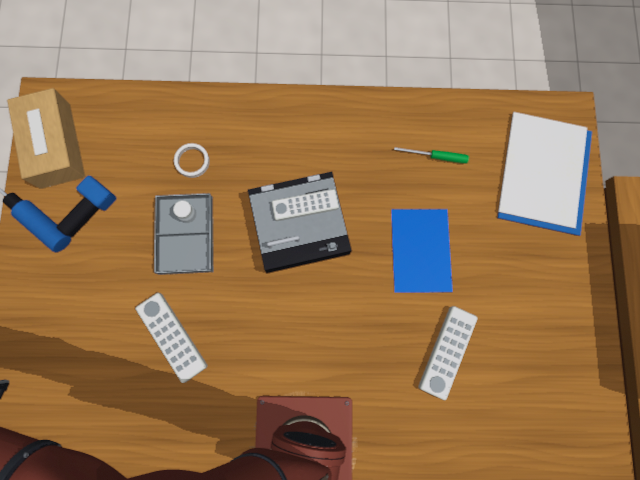

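View pics/side0.png

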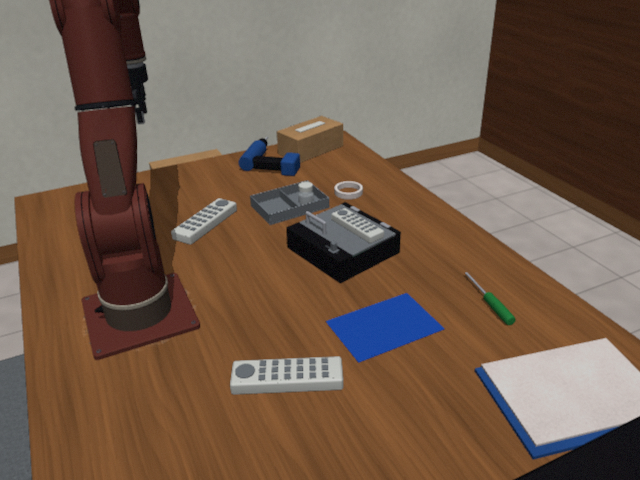

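The top view shows the unit at about (300,222), yawed slightly, with the right-sized remote across the cover at (305,205). The bar handle is at (280,242), the thumb at (331,246) and the blue mat at (421,250). I'll zoom in to get exact poses.

```bash
python3 - <<'E'
from h import *
np.set_printoptions(precision=4,suppress=True)
im=cv2.imread("pics/top0.png")
cr=im[165:280,240:360]; cv2.imwrite("pics/crop0.png",cv2.resize(cr,None,fx=5,fy=5,interpolation=cv2.INTER_CUBIC))
hsv=cv2.cvtColor(im,cv2.COLOR_BGR2HSV)
def rect(m,z,x0,y0,x1,y1):
    k=np.zeros_like(m);k[y0:y1,x0:x1]=m[y0:y1,x0:x1]
    k=cv2.morphologyEx(k,cv2.MORPH_CLOSE,np.ones((5,5)))
    c=max(cv2.findContours(k,0,1)[0],key=cv2.contourArea)
    P=np.array([onz("top",p[0],z)[:2] for p in c]).astype(np.float32)
    r=cv2.minAreaRect(P);print(r); return k
rect(((hsv[...,0]>100)&(hsv[...,0]<120)&(hsv[...,1]>150)).astype(np.uint8),.003,380,200,460,300)
g=((im.min(2)>150)).astype(np.uint8)
rect(g,.085,265,185,345,225)
blk=((im.max(2)<75)).astype(np.uint8); rect(blk,.066,240,228,360,280)
def pose(cx,cy,yaw):
    c,s=np.cos(yaw),np.sin(yaw)
    return lambda x,y,z:np.array([cx+c*x-s*y,cy+s*x+c*y,z])
E
```

```text
((0.4857524037361145, -0.29477590322494507), (0.214750275015831, 0.14818869531154633), 1.3656609058380127)
((0.5811972618103027, 0.009561993181705475), (0.05114200338721275, 0.16034597158432007), 12.19719409942627)
((0.4600907862186432, 0.0038492828607559204), (0.04901949316263199, 0.21773532032966614), 13.992663383483887)
```

View pics/crop0.png

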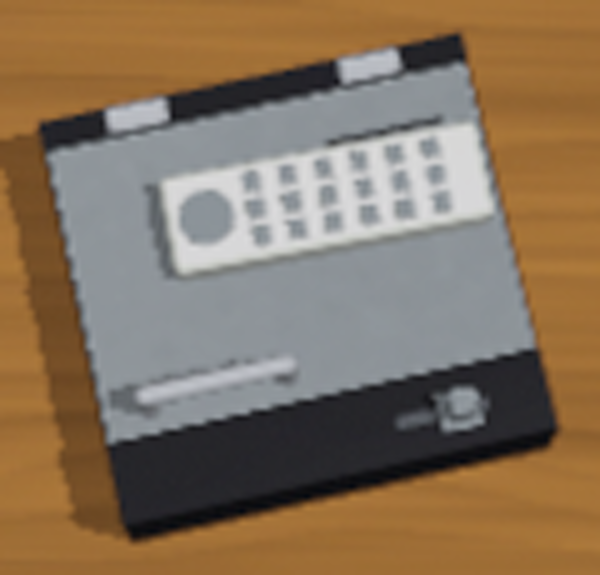

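```bash
cat >> h.py <<'E'
def pose(p):
    c,s=np.cos(p[2]),np.sin(p[2])
    return lambda x,y,z:np.array([p[0]+c*x-s*y,p[1]+s*x+c*y,z])
E
python3 - <<'E'
from h import *
from scipy.optimize import least_squares
np.set_printoptions(precision=4,suppress=True)
cr=lambda u,v:np.array([240+u/5-.4,165+v/5-.4])
T=[((.105,.110,.066),"top",cr(40,124)),((.105,-.110,.066),"top",cr(463,36)),((-.063,.110,.066),"top",cr(112,442)),((-.063,-.110,.066),"top",cr(540,352)),
((-.05,.05,.103),"top",cr(216,379)),((-.085,-.065,.09),"top",cr(465,402)),((-.05,.05,.098),"side",(314.5,216.5)),((0,0,0),"side",(345.7,248.7)),((.09,0,.063),"side",(366.4,216.7)),((.09,0,.063),"top",(288.9,184.3))]
f=lambda p:np.concatenate([proj(c,pose(p)(*X))-uv for X,c,uv in T])
r=least_squares(f,[.545,.02,.2],loss="soft_l1");print(r.x,np.degrees(r.x[2]));print(f(r.x).reshape(-1,2))
P=pose(r.x)
print("handle",P(-.05,.05,.098),"thumb",P(-.085,-.065,.09),"hinge",P(.09,0,.063),P(.09,.05,.063))
# remote 4 top corners z .088 -> centre
for q in [[(160,180),(470,122),(495,214),(180,278)]]:
    C=np.array([onz("top",cr(*a),.086)[:2] for a in q]);print(C,C.mean(0)); d=(C[0]+C[3]-C[1]-C[2]);print("long axis dir (left)",np.degrees(np.arctan2(d[1],d[0])),np.linalg.norm(d)/2)
E
```

```text
[0.545  0.0242 0.2427] 13.908245104796322
[[-0.5465 -0.1132]
 [-0.1573 -0.5744]
 [-1.438   0.5888]
 [ 0.002  -0.7354]
 [-0.1209 -0.015 ]
 [-0.0651 -0.0218]
 [ 1.1129  0.3126]
 [-2.8893  0.289 ]
 [ 1.109   0.9355]
 [ 2.2097  1.8073]]
handle [0.4845 0.0607 0.098 ] thumb [ 0.4781 -0.0593  0.09  ] hinge [0.6324 0.0458 0.063 ] [0.6204 0.0943 0.063 ]
[[ 0.5869  0.0919]
 [ 0.6203 -0.0607]
 [ 0.5734 -0.0735]
 [ 0.5376  0.0804]] [0.5795 0.0095]
long axis dir (left) 102.70378367872841 0.15717115910334062
```

```bash
cat >> h.py <<'E'
from scipy.spatial.transform import Rotation as Ro
def down(yaw):  # tool z down, tool y at world angle yaw
    y=np.array([np.cos(yaw),np.sin(yaw),0]);z=np.array([0,0,-1.]);return np.c_[np.cross(y,z),y,z]
def go(pos,R=None):
    s=manip.observe();R0=np.array(s["ee_rot"])
    d=R0.T@(np.array(pos)-s["eef_pos"])*100
    w=np.zeros(3) if R is None else Ro.from_matrix(R0.T@R).as_rotvec()
    print(np.round(s["time_s"],2),np.round(s["eef_pos"],4),"row",np.round(d,2).tolist(),np.round(w,3).tolist(),"F",np.round(s["force"],1),"w",round(s["width"],4))
E
python3 -c "
from h import *
go([.58,.0095,.18],down(np.radians(12.5)))"
```

```text
1.1 [0.172  0.6268 0.2393] row [-55.68, -48.73, 5.93] [-0.0, -0.0, 1.085] F [-0.2 -0.3  0.8] w 0.0855
```

The rows are not in the units I measure in: shifts go in shares of 60 cm and turns go in shares of 2 rad. I convert before sending: -55.7 cm / 60 = -0.9283, -48.7 cm / 60 = -0.8117, 1.085 rad / 2 = 0.5425.

>>> servo_tool([
  [[-0.9283,-0.8117,0,0,0,0.5425],[-0.9283,-0.8117,0,0,0,0.5425],[-0.9283,-0.8117,0,0,0,0.5425],[-0.9283,-0.8117,0,0,0,0.5425],[-0.9283,-0.8117,0,0,0,0.5425],[-0.9283,-0.8117,0,0,0,0.5425],[-0.9283,-0.8117,0,0,0,0.5425],[-0.9283,-0.8117,0,0,0,0.5425]],
], gripper=0.75)

```text
time_s: 2.1
eef_pos: [0.4488, 0.208, 0.2397]
ee_rot: [[-0.216, 0.976, 0.001], [0.976, 0.216, 0.001], [0.001, 0.001, -1.0]]
force: [1.1, 0.8, 0.1]
width: 0.0743
finger_force: 0.0
```

```bash
python3 -c "
from h import *
go([.58,.0095,.18],down(np.radians(12.5)))"
```

```text
2.1 [0.4488 0.208  0.2397] row [-22.23, 8.51, 5.96] [0.001, -0.001, -0.0] F [1.1 0.8 0.1] w 0.0743
```

Scaled: -22.2 cm / 60 = -0.37, 8.5 cm / 60 = 0.1417.

>>> servo_tool([
  [[-0.37,0.1417,0.1,0,0,0],[-0.37,0.1417,0.1,0,0,0],[-0.37,0.1417,0.1,0,0,0],[-0.37,0.1417,0.1,0,0,0],[-0.37,0.1417,0.1,0,0,0],[-0.37,0.1417,0.1,0,0,0]],
])

```text
time_s: 2.85
eef_pos: [0.5788, 0.0117, 0.1792]
ee_rot: [[-0.216, 0.976, -0.0], [0.976, 0.216, 0.0], [0.0, -0.0, -1.0]]
force: [-0.6, 0.9, -0.5]
width: 0.0746
finger_force: 0.0
```

```bash
python3 - <<'E'
from h import *
go([.58,.0095,.08],down(np.radians(12.5)))
im=cams.capture("top");s2=cams.capture("side")
def crop(i,x0,y0,x1,y1,f):return cv2.resize(i[y0:y1,x0:x1],None,fx=f,fy=f,interpolation=2)
a=crop(im,230,155,370,285,2.8);b=crop(s2,260,100,430,285,1.96)
h=min(a.shape[0],b.shape[0]);cv2.imwrite("pics/a1.png",np.hstack([a[:h],b[:h]]))
for n,z in(("remote",.066),):
  for c in("top","side"): print(c,[(l["uv"],l["conf"],onz(c,l["uv"],z)[:2]) for l in cams.landmark_of(c,n)[:4]])
E
```

```text
2.85 [0.5788 0.0117 0.1792] row [-0.24, 0.07, 9.92] [-0.0, -0.0, -0.001] F [-0.6  0.9 -0.5] w 0.0746
top [([172.5, 335.4], 0.94, array([0.25770359, 0.31550278])), ([444.5, 351.7], 0.7, array([ 0.23011011, -0.32972434]))]
side [([205.3, 225.4], 0.91, array([0.22549522, 0.20963569])), ([287.1, 379.7], 0.84, array([ 0.20376717, -0.41497833])), ([358.4, 225.4], 0.71, array([0.58827402, 0.01655487]))]
```

View pics/a1.png

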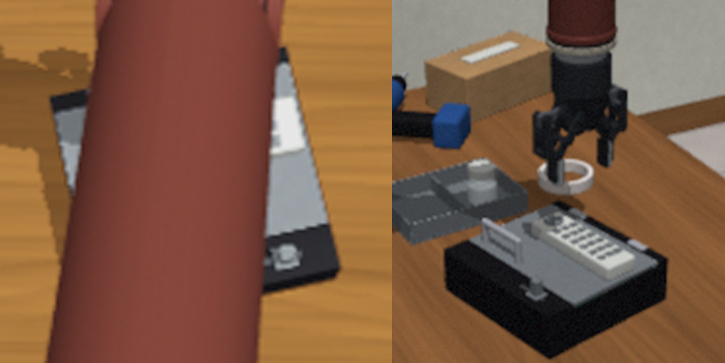

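The crop shows the gripper straddling the remote's short side, with the fingers around (545,150) and (605,140) and both clear of the handle. Descending now.

>>> servo_tool([
  [[-0.0033,0.0017,0.0833,0,0,0],[-0.0033,0.0017,0.1333,0,0,0],[-0.0033,0.0017,0.165,0,0,0],[-0.0033,0.0017,0.165,0,0,0]],
])

```text
time_s: 3.55
eef_pos: [0.5797, 0.0102, 0.0797]
ee_rot: [[-0.217, 0.976, -0.002], [0.976, 0.217, -0.0], [0.0, -0.002, -1.0]]
force: [0.9, 0.5, 0.7]
width: 0.0746
finger_force: 0.0
```

>>> servo_tool([
  [[0,0,0,0,0,0],[0,0,0,0,0,0],[0,0,0,0,0,0],[0,0,0,0,0,0]],
], gripper=-0.2, squeeze=30)

```text
time_s: 4.05
eef_pos: [0.5813, 0.0098, 0.0819]
ee_rot: [[-0.216, 0.976, 0.002], [0.976, 0.216, 0.001], [0.0, 0.002, -1.0]]
force: [-1.5, 0.3, 7.2]
width: 0.0491
finger_force: 31.5
```

Scaled: -9 cm / 60 = -0.15, -5 cm / 60 = -0.0833.

>>> servo_tool([
  [[0,0,-0.0333,0,0,0],[0,0,-0.0833,0,0,0],[0,0,-0.15,0,0,0],[0,0,-0.15,0,0,0]],
], squeeze=40)

```text
time_s: 4.55
eef_pos: [0.5824, 0.0094, 0.1748]
ee_rot: [[-0.216, 0.976, 0.006], [0.976, 0.216, 0.001], [0.0, 0.007, -1.0]]
force: [0.6, 0.0, -2.0]
width: 0.0488
finger_force: 42.9
```

```bash
python3 - <<'E'
from h import *
go([.4865,-.294,.17],down(np.radians(90)))
print([ (l["uv"],l["conf"]) for l in cams.landmark_of("side","remote")[:4]] if cams.capture("side") is not None else 0)
E
```

```text
4.55 [0.5824 0.0094 0.1748] row [-27.56, -15.91, 0.37] [0.006, 0.004, -1.353] F [ 0.6  0.  -2. ] w 0.0488
[([203.7, 223.7], 0.94), ([287.6, 379.6], 0.87), ([358.3, 195.9], 0.6)]
```

Scaled: -27.5 cm / 60 = -0.4583, -15.9 cm / 60 = -0.265, -1.353 rad / 2 = -0.6765.

>>> servo_tool([
  [[-0.4583,-0.265,0.0067,0,0,-0.6765],[-0.4583,-0.265,0.0067,0,0,-0.6765],[-0.4583,-0.265,0.0067,0,0,-0.6765],[-0.4583,-0.265,0.0067,0,0,-0.6765],[-0.4583,-0.265,0.0067,0,0,-0.6765],[-0.4583,-0.265,0.0067,0,0,-0.6765],[-0.4583,-0.265,0.0067,0,0,-0.6765],[-0.4583,-0.265,0.0067,0,0,-0.6765]],
])

```text
time_s: 5.65
eef_pos: [0.4835, -0.2934, 0.1653]
ee_rot: [[-1.0, -0.004, -0.002], [-0.004, 1.0, 0.001], [0.002, 0.001, -1.0]]
force: [-0.1, 0.2, -0.5]
width: 0.049
finger_force: 42.9
```

>>> servo_tool([
  [[0,0,0,0,0,0],[0,0,0,0,0,0]],
])

```text
time_s: 5.9
eef_pos: [0.4843, -0.293, 0.1659]
ee_rot: [[-1.0, 0.002, -0.001], [0.002, 1.0, 0.0], [0.001, 0.0, -1.0]]
force: [0.1, -0.1, -1.1]
width: 0.0492
finger_force: 42.9
```

```bash
python3 - <<'E'
from h import *
go([.4865,-.294,.022],down(np.radians(90)))
im=cams.capture("top");s2=cams.capture("side")
cv2.imwrite("pics/a2.png",np.hstack([cv2.resize(im[180:320,340:500],(400,350)),cv2.resize(s2[200:375,280:480],(400,350))]))
E
```

```text
5.9 [ 0.4843 -0.293   0.1659] row [-0.23, -0.11, 14.39] [0.0, -0.001, -0.002] F [ 0.1 -0.1 -1.1] w 0.0492
```

View pics/a2.png

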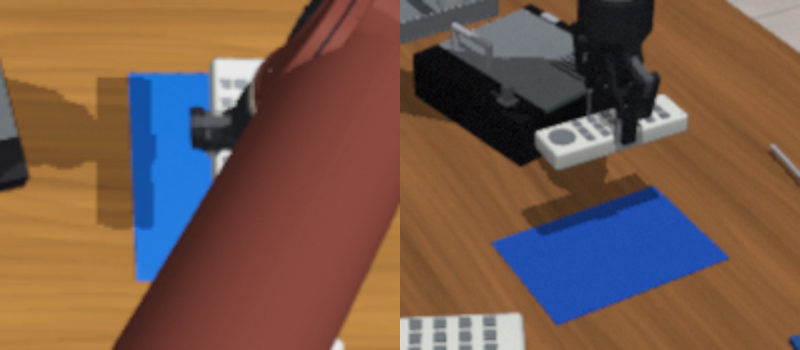

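The crop shows the remote held level over the mat, with its long side along the mat's length. Lowering it.

Scaled: 14.6 cm / 60 = 0.2433, 14.3 cm / 60 = 0.2383.

>>> servo_tool([
  [[-0.0033,-0.0017,0.0833,0,0,0],[-0.0033,-0.0017,0.1667,0,0,0],[-0.0033,-0.0017,0.2167,0,0,0],[-0.0033,-0.0017,0.2383,0,0,0],[-0.0033,-0.0017,0.2433,0,0,0],[-0.0033,-0.0017,0.2433,0,0,0]],
])

```text
time_s: 6.75
eef_pos: [0.4873, -0.2946, 0.0214]
ee_rot: [[-1.0, -0.0, 0.001], [-0.0, 1.0, -0.001], [-0.001, -0.001, -1.0]]
force: [0.7, -0.1, -1.4]
width: 0.049
finger_force: 42.8
```

Scaled: 0.3 cm / 60 = 0.005, 0.2 cm / 60 = 0.0033.

>>> servo_tool([
  [[0,0,0.0033,0,0,0],[0,0,0.005,0,0,0],[0,0,0.005,0,0,0]],
])

```text
time_s: 7.12
eef_pos: [0.4873, -0.2945, 0.019]
ee_rot: [[-1.0, -0.0, 0.002], [-0.0, 1.0, 0.0], [-0.002, 0.0, -1.0]]
force: [-2.5, 2.9, 11.6]
width: 0.0487
finger_force: 44.2
```

Scaled: -15 cm / 60 = -0.25, -9 cm / 60 = -0.15.

>>> servo_tool([
  [[0,0,-0.0017,0,0,0],[0,0,-0.0017,0,0,0],[0,0,-0.0017,0,0,0],[0,0,-0.05,0,0,0],[0,0,-0.15,0,0,0],[0,0,-0.25,0,0,0],[0,0,-0.25,0,0,0]],
], gripper=0.75)

```text
time_s: 8.0
eef_pos: [0.4888, -0.2958, 0.1721]
ee_rot: [[-1.0, 0.0, 0.008], [0.0, 1.0, -0.002], [-0.008, -0.002, -1.0]]
force: [0.1, 0.5, 0.2]
width: 0.0747
finger_force: 0.0
```

```bash
python3 - <<'E'
from h import *
y=.2427
go([.4845,.0607,.165],down(y))
im=cams.capture("side")
cv2.imwrite("pics/a3.png",cv2.resize(im[180:375,260:480],(800,600)))
print([(l["uv"],l["conf"],onz("side",l["uv"],.003)[:2]) for l in cams.landmark_of("side","remote")[:4]])
print([(l["uv"],l["conf"],onz("side",l["uv"],.098)[:2]) for l in cams.landmark_of("side","handle")[:4]])
E
```

```text
8.0 [ 0.4888 -0.2958  0.1721] row [0.44, 35.65, 0.62] [0.003, 0.008, 1.328] F [0.1 0.5 0.2] w 0.0747
[([289.0, 381.4], 0.94, array([ 0.22598215, -0.3618873 ])), ([205.3, 223.8], 0.75, array([0.25038207, 0.32708591])), ([385.8, 320.6], 0.7, array([ 0.49302813, -0.28929255]))]
[([314.5, 219.9], 0.94, array([0.47510193, 0.04741534]))]
```

View pics/a3.png

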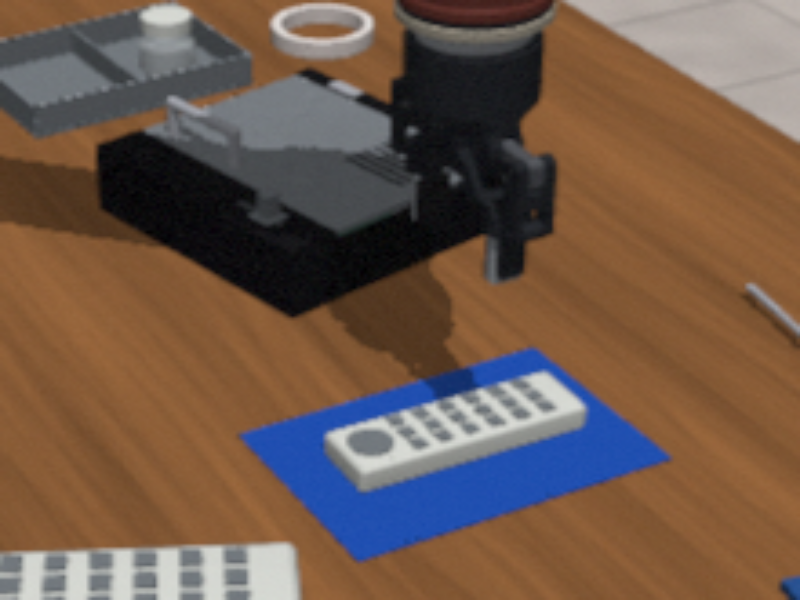

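The crop shows the remote flat on the mat at crop (455,430) and released, and the cover still shut. Next is the handle.

Scaled: 35.6 cm / 60 = 0.5933, 0.6 cm / 60 = 0.01, 1.33 rad / 2 = 0.665.

>>> servo_tool([
  [[0.0067,0.5933,0.01,0,0,0.665],[0.0067,0.5933,0.01,0,0,0.665],[0.0067,0.5933,0.01,0,0,0.665],[0.0067,0.5933,0.01,0,0,0.665],[0.0067,0.5933,0.01,0,0,0.665],[0.0067,0.5933,0.01,0,0,0.665],[0.0067,0.5933,0.01,0,0,0.665],[0.0067,0.5933,0.01,0,0,0.665]],
], gripper=0)

```text
time_s: 9.15
eef_pos: [0.481, 0.0655, 0.1595]
ee_rot: [[-0.26, 0.966, -0.003], [0.966, 0.26, -0.001], [0.0, -0.003, -1.0]]
force: [0.6, -1.2, -0.6]
width: 0.0425
finger_force: 0.0
```

>>> servo_tool([
  [[0,0,0,0,0,0],[0,0,0,0,0,0]],
])

```text
time_s: 9.4
eef_pos: [0.4821, 0.0611, 0.1606]
ee_rot: [[-0.264, 0.965, -0.001], [0.965, 0.264, -0.001], [-0.0, -0.002, -1.0]]
force: [0.4, -0.3, 0.7]
width: 0.0428
finger_force: 0.0
```

```bash
python3 - <<'E'
from h import *
y=.2427
go([.4845,.0607,.092],down(y))
im=cams.capture("side");t=cams.capture("top")
cv2.imwrite("pics/a4.png",np.hstack([cv2.resize(im[150:270,260:380],(480,480)),cv2.resize(t[190:270,240:320],(320,480))]))
E
```

```text
9.4 [0.4821 0.0611 0.1606] row [-0.1, 0.24, 6.85] [-0.002, 0.0, 0.024] F [ 0.4 -0.3  0.7] w 0.0428
```

View pics/a4.png

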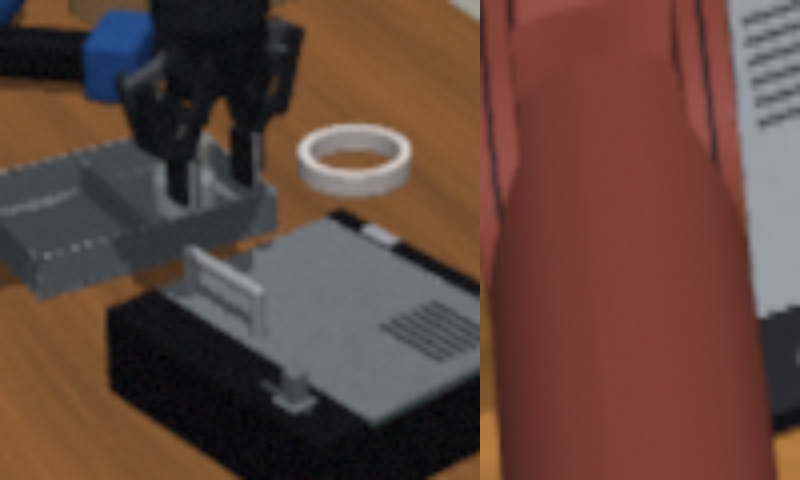

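The crop shows the fingers just behind and above the bar (bar from (185,250) to (265,295)), straddling it along case x. Descending to grip it.

Scaled: 6.9 cm / 60 = 0.115, 6 cm / 60 = 0.1, 0.024 rad / 2 = 0.012.

>>> servo_tool([
  [[-0.0017,0.0033,0.05,0,0,0.012],[-0.0017,0.0033,0.1,0,0,0.012],[-0.0017,0.0033,0.115,0,0,0.012],[-0.0017,0.0033,0.115,0,0,0.012]],
])

```text
time_s: 10.0
eef_pos: [0.4846, 0.061, 0.0923]
ee_rot: [[-0.237, 0.971, -0.001], [0.971, 0.237, -0.0], [-0.0, -0.001, -1.0]]
force: [0.0, -0.2, 0.7]
width: 0.0426
finger_force: 0.0
```

>>> servo_tool([
  [[0,0,0,0,0,0],[0,0,0,0,0,0],[0,0,0,0,0,0],[0,0,0,0,0,0]],
], gripper=-1, squeeze=30)

```text
time_s: 10.5
eef_pos: [0.4837, 0.0611, 0.093]
ee_rot: [[-0.237, 0.971, -0.002], [0.971, 0.237, 0.0], [0.001, -0.002, -1.0]]
force: [-8.0, -2.7, 9.5]
width: 0.009
finger_force: 29.7
```

Scaled: -0.8 cm / 60 = -0.0133, -0.7 cm / 60 = -0.0117.

>>> servo_tool([
  [[0,0,-0.005,0,0,0],[0,0,-0.0083,0,0,0],[0,0,-0.0117,0,0,0],[0,0,-0.0133,0,0,0],[0,0,-0.0133,0,0,0]],
], squeeze=45)

```text
time_s: 11.12
eef_pos: [0.4855, 0.0616, 0.1007]
ee_rot: [[-0.237, 0.971, 0.002], [0.971, 0.237, 0.0], [-0.0, 0.002, -1.0]]
force: [5.9, 0.2, -4.8]
width: 0.008
finger_force: 43.8
```

```bash
python3 - <<'E'
from h import *
def p(t,f):return np.array([-14*np.cos(t)+3.5*np.sin(t)-.5*np.sin(f),14*np.sin(t)+3.5*np.cos(t)-.5*np.cos(f)])
for t in np.linspace(.055,.8,17)[1:]:
    f=.4*(t-.055);d=p(t,f)-p(.055,0);print(round(t,2),[0,round(d[0],2),round(-d[1],2),round(f,3),0,0])
im=cams.capture("side")
for n in("handle","thumb"):print(n,[(l["uv"],l["conf"]) for l in cams.landmark_of("side",n)[:2]])
E
```

```text
0.1 [0, np.float64(0.2), np.float64(-0.64), np.float64(0.019), 0, 0]
0.15 [0, np.float64(0.44), np.float64(-1.26), np.float64(0.037), 0, 0]
0.19 [0, np.float64(0.7), np.float64(-1.88), np.float64(0.056), 0, 0]
0.24 [0, np.float64(0.99), np.float64(-2.48), np.float64(0.074), 0, 0]
0.29 [0, np.float64(1.31), np.float64(-3.07), np.float64(0.093), 0, 0]
0.33 [0, np.float64(1.65), np.float64(-3.64), np.float64(0.112), 0, 0]
0.38 [0, np.float64(2.03), np.float64(-4.19), np.float64(0.13), 0, 0]
0.43 [0, np.float64(2.42), np.float64(-4.73), np.float64(0.149), 0, 0]
0.47 [0, np.float64(2.84), np.float64(-5.25), np.float64(0.168), 0, 0]
0.52 [0, np.float64(3.29), np.float64(-5.74), np.float64(0.186), 0, 0]
0.57 [0, np.float64(3.76), np.float64(-6.22), np.float64(0.205), 0, 0]
0.61 [0, np.float64(4.25), np.float64(-6.67), np.float64(0.224), 0, 0]
0.66 [0, np.float64(4.76), np.float64(-7.1), np.float64(0.242), 0, 0]
0.71 [0, np.float64(5.29), np.float64(-7.51), np.float64(0.261), 0, 0]
0.75 [0, np.float64(5.83), np.float64(-7.89), np.float64(0.279), 0, 0]
0.8 [0, np.float64(6.4), np.float64(-8.24), np.float64(0.298), 0, 0]
handle [([316.1, 216.5], 0.61)]
thumb [([332.7, 242.6], 0.43)]
```

The tool rose 7.7 mm with under 5 N of downward force, so the cover looks free. I'll carry on cautiously along the arc and check the force.

Scaled: -1.9 cm / 60 = -0.0317, -1.25 cm / 60 = -0.0208, 0.055 rad / 2 = 0.0275.

>>> servo_tool([
  [[0,0.0033,-0.0108,0.01,0,0],[0,0.0075,-0.0208,0.02,0,0],[0,0.0117,-0.0317,0.0275,0,0],[0,0.0117,-0.0317,0.0275,0,0]],
])

```text
time_s: 11.78
eef_pos: [0.4921, 0.0632, 0.1194]
ee_rot: [[-0.237, 0.97, -0.053], [0.971, 0.237, -0.013], [-0.0, -0.054, -0.999]]
force: [4.9, 0.9, -7.4]
width: 0.0082
finger_force: 44.0
```

```bash
python3 - <<'E'
from h import *
im=cams.capture("side")
s=manip.observe();print(s["eef_pos"],s["force"],s["width"])
cv2.imwrite("pics/a5.png",cv2.resize(im[130:290,260:440],(720,600)))
E
```

```text
[0.49200133 0.06317262 0.11923802] [ 6.32263481  1.25442431 -7.17088918] 0.008125152565356479
```

View pics/a5.png

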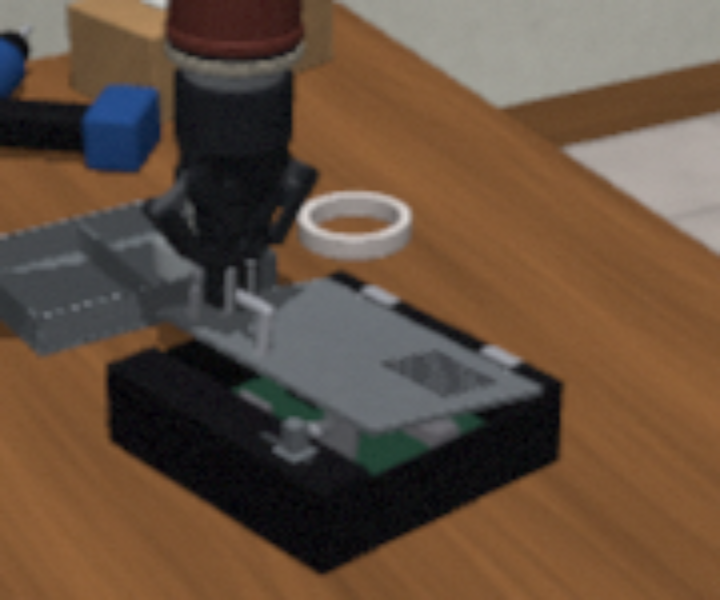

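The crop shows the cover clearly lifting with the bar (green board visible at (380,440)) and the catch untouched, so the cover is free. Continuing along the arc to 45°.

Scaled: -4.5 cm / 60 = -0.075, 0.85 cm / 60 = 0.0142, 0.15 rad / 2 = 0.075.

>>> servo_tool([
  [[0,0.0042,-0.01,0.01,0,0],[0,0.0092,-0.02,0.02,0,0],[0,0.0142,-0.03,0.0275,0,0],[0,0.02,-0.0392,0.0375,0,0],[0,0.0258,-0.0483,0.0475,0,0],[0,0.0325,-0.0575,0.055,0,0],[0,0.04,-0.0667,0.065,0,0],[0,0.0467,-0.075,0.075,0,0]],
])

```text
time_s: 12.82
eef_pos: [0.5209, 0.0703, 0.163]
ee_rot: [[-0.237, 0.951, -0.2], [0.971, 0.232, -0.049], [0.0, -0.206, -0.979]]
force: [-1.4, -0.2, -4.5]
width: 0.0077
finger_force: 43.8
```

```bash
cat >> h.py <<'E'
def arc(ts):
    s=manip.observe();R=np.array(s["ee_rot"]);C=pose([.545,.0242,.2427])
    bar=np.array(s["eef_pos"])-.005*R[:,2]
    h=C(.09,0,.063);ex=np.array([np.cos(.2427),np.sin(.2427),0])
    x=(bar-h)@ex;z=bar[2]-.063
    t0=np.arctan2(z,-x)-np.arctan2(35,140);r=np.hypot(x,z)
    print("t0",t0,"r",r,"F",s["force"],s["width"],"tilt",np.arctan2(-R[:,2]@ex,-R[2,2]))
    for t in ts:
        a=t+np.arctan2(35,140);b=h+ex*(-r*np.cos(a))+np.array([0,0,r*np.sin(a)])
        f=.4*(t-t0);d=R.T@(b-(h+ex*x+np.array([0,0,z])))*100
        print(round(t,2),np.round(d,2).tolist(),round(f,3))
E
python3 -c "
from h import *
arc([.6,.65,.7,.75,.8])"
```

```text
t0 0.5579336207251053 r 0.14580687797643346 F [-1.40567177 -0.18629371 -4.46036547] 0.007747237401144796 tilt 0.20731920284967598
0.6 [0.0, 0.35, -0.5] 0.017
0.65 [0.0, 0.8, -1.08] 0.037
0.7 [0.01, 1.28, -1.63] 0.057
0.75 [0.01, 1.78, -2.15] 0.077
0.8 [0.01, 2.31, -2.65] 0.097
```

Scaled: -2.65 cm / 60 = -0.0442, -2.15 cm / 60 = -0.0358, 0.095 rad / 2 = 0.0475.

>>> servo_tool([
  [[0,0.0058,-0.0083,0.0075,0,0],[0,0.0133,-0.0183,0.0175,0,0],[0,0.0217,-0.0275,0.0275,0,0],[0,0.03,-0.0358,0.0375,0,0],[0,0.0383,-0.0442,0.0475,0,0],[0,0.0383,-0.0442,0.0475,0,0],[0,0.0383,-0.0442,0.0475,0,0],[0,0.0383,-0.0442,0.0475,0,0]],
])

```text
time_s: 13.82
eef_pos: [0.5479, 0.077, 0.1849]
ee_rot: [[-0.237, 0.928, -0.289], [0.971, 0.227, -0.07], [0.001, -0.297, -0.955]]
force: [-5.9, 0.7, 5.0]
width: 0.0081
finger_force: 44.2
```

```bash
python3 - <<'E'
from h import *
arc([.8]);im=cams.capture("side");s=manip.observe();print(s["time_s"],s["finger_force"])
cv2.imwrite("pics/a6.png",cv2.resize(im[100:380,240:480],(514,600)))
E
```

```text
t0 0.8030543548607975 r 0.14617356825472874 F [-5.9374863   0.68562155  4.99966412] 0.008050164233248641 tilt 0.30166769778211566
0.8 [-0.0, -0.03, 0.03] -0.001
13.875 44.199378490448
```

View pics/a6.png

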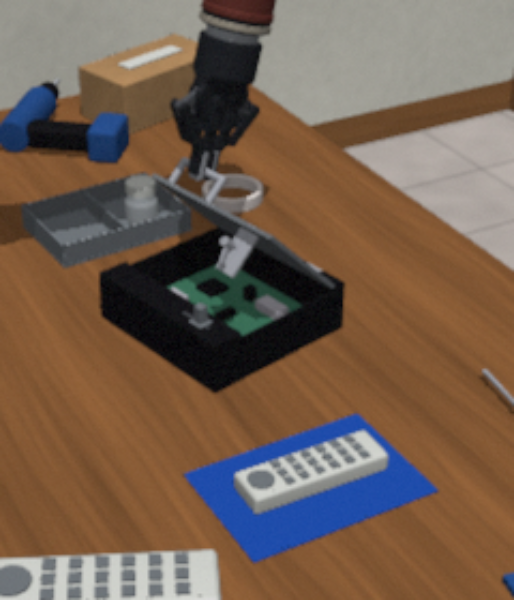

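The crop shows the cover standing about 45° open (0.80 rad), held by the bar at (205,170). The remote lies flat on the mat at (310,470), and the jar, tape and tray are undisturbed.

```bash
python3 -c "
from bench import manip
print(manip.finish_job())"
```

```text
the job is handed in; nothing more can be done
None
```

I handed the job in with the remote lying flat on the mat and the arm holding the cover about 45° open (0.80 rad). The tug showed the cover was free, so I left the catch alone. The last picture showed the tray, jar and tape roll in place, and I kept the arm clear of the screwdriver. The hand-in returned no verdict.

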